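Tip one set of three balls from the counting tray into the kit cup

ROBOT

A 6-joint arm with a two-finger parallel gripper is mounted at the origin on the work surface. World frame = base frame: x ahead of the robot, y to its left, z up, the work surface at z = 0. Lengths are in mm, angles in rad, forces in N, time in s.
With the tool pointing down it reaches from about 275 to 975 mm from the base axis. Payload 8.4 kg.
Tool frame: the origin (TCP) lies at the very end of the fingers, on their centre line; the grasp point (between the pads) lies 19 mm behind it (arm.tcp_to_grasp is the z of the grasp point in the tool frame, in mm); z points along the fingers, y is the line along which they close (so a half turn about z gives the same grasp; the last joint's range is limited). The gripper opens to 92 mm and grips with 3 to 60 N. Pads are 20 mm wide; open, the fingers measure 128 mm over their backs; the gripper's body (75 mm by 189 mm) begins 69 mm behind the grasp point.
Start: joints at [-1.199, 0.353, 1.633, -0, 1.155, -0.002], TCP at [228.221, -581.844, 214.583] pointing down, gripper open.
Joint ranges: [-2.63, 2.63], [-0.92, 2.1], [0.06, 2.66], [-1.3, 4.44], [0, 2.69], [-3.02, 3.02]. Speed limits (rad/s): [2.22, 2.22, 2.79, 3.14, 3.14, 3.14].

INTERFACE

Orientations are given as a rotation vector (axis times angle).
In Python, from workcell import sensors, cams, arm gives the robot as it stands.
- The arm moves only by the shell command python3 -m inch 'ROWS' [FORCE]. ROWS is JSON, a list of rows, each a list of 3 entries, a list of its own where there are three numbers: the shift along the tool's x, y, z normalised to -1 to 1, where 1 is 12 cm, then the turn about the tool's z normalised to -1 to 1, where 1 is pi rad, then the finger opening in mm, from 0 to 91.9. A call has 1 to 8 rows; each row is the pose to reach, as a shift and turn from the pose commanded when the call began, along the tool's axes at that moment, turning the shorter way round; what a row does not reach only later rows make up. A row lasts 1/10 s, in which the tool goes at most 50 mm and 8.59 degrees, less where a joint would pass 70% of its speed; a pose out of reach is approached as far as the arm can. A call with a number of a shift or a turn outside -1 to 1 is refused whole. A call with a gripper value outside its range is refused whole. The fingers move at their own pace and stop on an object; FORCE is the grip in N (left out, the last holds). Time passes only in rows, so rows that repeat a pose let the fingers close. It gives the time, the measured TCP pose, the force, the opening and the grip force at its end, in the units of the state.
- sensors.get_state(): the state, without advancing time (a new reading comes with each control period).
- cams.camera(name): name is "side" or "top"; returns a dict with "img" (384x512x3 uint8, red, green, blue), "K" (3x3 intrinsics, pixels), "R" (3x3) and "t" (3): a world point X has camera coordinates R X + t. Camera axes: x right, y down, z forward; pixel columns grow to the right and rows downward; lengths in mm; the calibration is good to about 2 mm. A picture is of the moment at which its call begins. There is no depth.
- arm.close_job(): hands the job in; it is judged then, once.
The state is a dict: "time": time; "joints": joint angles; "qvel": joint speeds; "effort": joint torques, N m; "eef_pos": TCP position; "eef_rot": TCP orientation; "force": force on the tool from outside, world axes, zero at the start; "wrist_torque": the same for the moment, N m; "gripper_width": finger opening in mm; "grip_force": force on a finger pad.
Only numpy, scipy, OpenCV 4.12 (cv2) and the standard library are available. Lean on these libraries where they do the work, as an engineer would, in place of code of your own. Each camera call takes 0.05 s, during which the arm holds its last target. There are 200 camera calls.

TASK

Make up a kit of three steel balls for the stage mount: first lower the tapered cup upright into its tapered holder and let it settle loosely under its own weight, neither dropped nor pressed down, or it will wedge. Then pick the counting tray up by the black grip, hold its open edge over the cup and tip it just far enough that only the front row of three balls rolls into the cup. Set the tray back down level on the bench with the other six balls still in it behind the raised lip, leaving the cup in the holder and the bottle, spray can and solder stand undisturbed.

Things in the scene. Friction and masses are not known exactly. Their poses are not given: they have to be found in the camera images.
- cup: tapered aluminium cup, open at the top, 75 mm tall, starting upright on the bench. Outside diameter 44 mm at the foot, growing evenly to 68 mm at the rim; wall 2.5 mm, floor 4 mm. Origin at the centre of its underside, z up through the mouth; round, so its yaw means nothing. About 0.11 kg. Can be gripped from above across the outside, just below the rim
- cup_rim (a point): centre of the cup's mouth (63 mm inside diameter), at rim height, 75 mm above its underside
- cup_in (a point): centre of the cup's inner floor, 4 mm above its underside
- holder: the cup's holder, fixed to the bench: black plate 86 x 86 x 8 mm under a dark steel tapered sleeve 44 mm tall, open at the top, outside diameter 65 mm there, inside 57 mm at the mouth and 43 mm at the plate (the cup's taper). Origin under the plate's centre, z up
- holder_mouth (a point): centre of the sleeve's mouth, 52 mm above the bench. A cup let go in the sleeve rests by its own weight with its underside 12 mm above the bench, 35 mm of it standing out above the sleeve; rigid, so pushing lower only wedges it
- tray: aluminium counting tray, 65 mm long (x), 54 mm wide (y). Origin on its underside, mid-width, 27 mm behind the pouring edge; +x towards that open edge, z up. Side walls 19 mm tall, 48 mm apart. Behind the front ledge and lip are two pockets, one row of balls each: x 3 to -14 mm and -17 to -34 mm, floors at z 3 mm, a 4 mm rib between. Back flange x -34 to -38 mm, 62 mm tall. Loaded about 0.29 kg
- tray_lip (a point): middle of the raised lip's top edge, x 5 mm, z 7 mm in the tray's frame; the lip is 4 mm thick and stands 4 mm above the pocket floor behind it. With the tray tipped, the rows behind stay until about 60 degrees
- tray_grip (a point): in the black plastic grip on top of the tray's back flange: a block 10 mm thick (along the tray's x), 36 mm wide (y), 26 mm tall, from 38 to 64 mm above the tray's underside; this point is at x -36 mm, z 55 mm in the tray's frame
- tray_edge (a point): middle of the pouring edge, x 27 mm, z 7 mm in the tray's frame, no wall in front. From here the front ledge, 20 mm deep, slopes 12 degrees down and back to the foot of the lip; the front row of three balls lies on it. Tipped edge-down past about 12 degrees, they roll off
- front1_center (a point): centre of a 15 mm steel ball, 14 g, of the front row: on the ledge in front of the raised lip at the start (all nine balls are alike; 1, 2, 3 run from the tray's +y side to its -y side)
- front2_center (a point): centre of a 15 mm steel ball, 14 g, of the front row: on the ledge in front of the raised lip at the start (all nine balls are alike; 1, 2, 3 run from the tray's +y side to its -y side)
- front3_center (a point): centre of a 15 mm steel ball, 14 g, of the front row: on the ledge in front of the raised lip at the start (all nine balls are alike; 1, 2, 3 run from the tray's +y side to its -y side)
- middle1_center (a point): centre of a 15 mm steel ball, 14 g, of the middle row: in the pocket behind the raised lip (all nine balls are alike; 1, 2, 3 run from the tray's +y side to its -y side)
- middle2_center (a point): centre of a 15 mm steel ball, 14 g, of the middle row: in the pocket behind the raised lip (all nine balls are alike; 1, 2, 3 run from the tray's +y side to its -y side)
- middle3_center (a point): centre of a 15 mm steel ball, 14 g, of the middle row: in the pocket behind the raised lip (all nine balls are alike; 1, 2, 3 run from the tray's +y side to its -y side)
- back1_center (a point): centre of a 15 mm steel ball, 14 g, of the back row: in the pocket next to the back flange (all nine balls are alike; 1, 2, 3 run from the tray's +y side to its -y side)
- back2_center (a point): centre of a 15 mm steel ball, 14 g, of the back row: in the pocket next to the back flange (all nine balls are alike; 1, 2, 3 run from the tray's +y side to its -y side)
- back3_center (a point): centre of a 15 mm steel ball, 14 g, of the back row: in the pocket next to the back flange (all nine balls are alike; 1, 2, 3 run from the tray's +y side to its -y side)
- bottle: white plastic solvent bottle with a steel push-top, 62 mm diameter, 150 mm tall, loose, upright near the holder; origin at the centre of its underside. To be left alone
- spray_can: aluminium and white spray can with a grey cap, 65 mm diameter, 160 mm tall, loose, upright near the holder; origin at the centre of its underside. To be left alone
- solder_stand: two solder reels stacked on a spindle: dark steel foot of 76 mm diameter, reels of 58 mm diameter, spindle top at 140 mm, loose, upright near the holder; origin at the centre of its underside. To be left alone
- circuit_board: green circuit board 90 x 130 mm on brass standoffs, fixed, about 25 mm tall; origin under its centre
Mind the look-alikes: they are no part of the job. Leave any yellow look-alike of the tray alone.

How it is judged (in metres and radians):
On the way, in this order (a step that is already met when the one before it is completed fails the run):
1. the cup stands in the holder, let go, with all nine balls still in the tray (horizontal distance between cup_in and holder_mouth below 0.005 m and angle between cup's own z axis and vertical below 0.1 rad and z of cup in the frame of holder below 0.02 m and contact force between the fingers and cup below 0.3 N and x of middle1_center in the frame of tray between -0.034 and 0.005 m and y of middle1_center in the frame of tray between -0.024 and 0.024 m and z of middle1_center in the frame of tray between 0.004 and 0.02 m and x of middle2_center in the frame of tray between -0.034 and 0.005 m and y of middle2_center in the frame of tray between -0.024 and 0.024 m and z of middle2_center in the frame of tray between 0.004 and 0.02 m and x of middle3_center in the frame of tray between -0.034 and 0.005 m and y of middle3_center in the frame of tray between -0.024 and 0.024 m and z of middle3_center in the frame of tray between 0.004 and 0.02 m and x of back1_center in the frame of tray between -0.034 and 0.005 m and y of back1_center in the frame of tray between -0.024 and 0.024 m and z of back1_center in the frame of tray between 0.004 and 0.02 m and x of back2_center in the frame of tray between -0.034 and 0.005 m and y of back2_center in the frame of tray between -0.024 and 0.024 m and z of back2_center in the frame of tray between 0.004 and 0.02 m and x of back3_center in the frame of tray between -0.034 and 0.005 m and y of back3_center in the frame of tray between -0.024 and 0.024 m and z of back3_center in the frame of tray between 0.004 and 0.02 m and x of front1_center in the frame of tray between 0.005 and 0.027 m and y of front1_center in the frame of tray between -0.024 and 0.024 m and z of front1_center in the frame of tray between 0.004 and 0.02 m and x of front2_center in the frame of tray between 0.005 and 0.027 m and y of front2_center in the frame of tray between -0.024 and 0.024 m and z of front2_center in the frame of tray between 0.004 and 0.02 m and x of front3_center in the frame of tray between 0.005 and 0.027 m and y of front3_center in the frame of tray between -0.024 and 0.024 m and z of front3_center in the frame of tray between 0.004 and 0.02 m), for 0.2 s.
2. the tray is held by its grip and tipped, with its open edge over the cup in the holder (horizontal distance between cup_in and holder_mouth below 0.005 m and angle between cup's own z axis and vertical below 0.1 rad and z of cup in the frame of holder below 0.02 m and angle between tray's own z axis and vertical above 0.2 rad and horizontal distance between tray_edge and cup_rim below 0.045 m and z of tray_edge in the frame of cup_rim above -0.01 m and contact force between the fingers and tray above 0.5 N and distance between the grasp point and tray_grip below 0.045 m).
At the end, for the whole second after the job is handed in: Front three balls in the cup; cup in the holder: axis within 5 mm, tilt under 0.1 rad, underside under 20 mm above the bench; tray on the bench (within 4 mm), level within 0.06 rad, the other six balls in it behind the lip; tray and cup at rest (horizontal distance between cup_in and holder_mouth below 0.005 m and angle between cup's own z axis and vertical below 0.1 rad and z of cup in the frame of holder below 0.02 m and z of front1_center in the frame of cup between 0.004 and 0.05 m and horizontal distance between each of front1_center, front2_center, front3_center and cup_in below 0.03 m and z of front2_center in the frame of cup between 0.004 and 0.05 m and z of front3_center in the frame of cup between 0.004 and 0.05 m and x of middle1_center in the frame of tray between -0.034 and 0.005 m and y of middle1_center in the frame of tray between -0.024 and 0.024 m and z of middle1_center in the frame of tray between 0.004 and 0.02 m and x of middle2_center in the frame of tray between -0.034 and 0.005 m and y of middle2_center in the frame of tray between -0.024 and 0.024 m and z of middle2_center in the frame of tray between 0.004 and 0.02 m and x of middle3_center in the frame of tray between -0.034 and 0.005 m and y of middle3_center in the frame of tray between -0.024 and 0.024 m and z of middle3_center in the frame of tray between 0.004 and 0.02 m and x of back1_center in the frame of tray between -0.034 and 0.005 m and y of back1_center in the frame of tray between -0.024 and 0.024 m and z of back1_center in the frame of tray between 0.004 and 0.02 m and x of back2_center in the frame of tray between -0.034 and 0.005 m and y of back2_center in the frame of tray between -0.024 and 0.024 m and z of back2_center in the frame of tray between 0.004 and 0.02 m and x of back3_center in the frame of tray between -0.034 and 0.005 m and y of back3_center in the frame of tray between -0.024 and 0.024 m and z of back3_center in the frame of tray between 0.004 and 0.02 m and height (world z) of tray below 0.004 m and angle between tray's own z axis and vertical below 0.06 rad and linear speed of each of tray, cup below 0.02 m/s); the robot touches nothing.
It fails at once if the held cup pressed into the holder: over 80 N between the tapers while the fingers are on the cup (a push of some 30 N) (contact force between cup and holder above 80 N and contact force between the fingers and cup above 1 N).
It fails at once if the cup dropped instead of lowered: faster than 0.5 m/s with the fingers off it (a fall of over 12 mm) (linear speed of cup above 0.5 m/s and contact force between the fingers and cup below 0.1 N).
It fails at once if the bottle, spray can or solder stand shifted more than 20 mm or tipped (distance of any of bottle, spray_can, solder_stand from where it was at the start of the episode above 0.02 m or angle between any of bottle, spray_can, solder_stand's own z axis and vertical above 0.3 rad).
It also fails if it takes over 72 s, if anything falls off the work surface, if the arm or the gripper's body presses on something with over 40 N, if the wrist force passes 120 N, or if a joint passes its speed limit or range.

## Working session

There is one attempt and no reset: what is moved stays moved. The work goes in short steps, Python scripts to look and compute and a shell command to move; the robot and the scene stay as the last step left them, time stands still between calls to the robot, and variables do not carry over. Pictures are saved under pics/ and viewed, at most 10 in all, crops included, and the job is handed in when it is done.

```bash
mkdir -p pics; cat > h.py <<'E'
import numpy as np, cv2
from workcell import sensors, cams, arm
def snap(n,name=None):
    c=cams.camera(n)
    if name: cv2.imwrite('pics/'+name,c['img'][:,:,::-1])
    return c
def ray(c,u,v):
    K,R,t=[np.array(c[k],float) for k in('K','R','t')]
    d=R.T@np.linalg.solve(K,[u,v,1]); o=-R.T@t
    return o,d/np.linalg.norm(d)
def onz(c,u,v,z):
    o,d=ray(c,u,v); return o+d*(z-o[2])/d[2]
def proj(c,X):
    p=np.array(c['K'])@(np.array(c['R'])@np.array(X,float)+np.array(c['t'])); return p[:2]/p[2]
def crop(c,u0,v0,u1,v1,s,name):
    cv2.imwrite('pics/'+name,cv2.resize(c['img'][v0:v1,u0:u1,::-1],None,fx=s,fy=s,interpolation=cv2.INTER_CUBIC))
E
python3 - <<'E'
from h import *
a=snap('top');b=snap('side')
cv2.imwrite('pics/both.png',cv2.resize(np.vstack([a['img'],b['img']])[:,:,::-1],None,fx=.78,fy=.78,interpolation=cv2.INTER_AREA))
cv2.imwrite('pics/top0.png',a['img'][:,:,::-1]);cv2.imwrite('pics/side0.png',b['img'][:,:,::-1])
for c in(a,b):print((-np.array(c['R']).T@c['t']).round(),np.array(c['R']).round(2).tolist(),c['K'][0][0])
s=sensors.get_state();print(s)
E
```

```text
[ 443.  -11. 1300.] [[0.03, -1.0, 0.02], [-1.0, -0.03, -0.08], [0.08, -0.01, -1.0]] 481.29757240195545
[ -51.  625. 1058.] [[-0.74, -0.67, -0.01], [-0.49, 0.55, -0.67], [0.45, -0.49, -0.74]] 454.55697691736333
{'time': 0.1, 'joints': array([-1.19939699e+00,  3.53581053e-01,  1.63404830e+00, -9.81298368e-06,
        1.15516789e+00, -2.35365679e-03]), 'qvel': array([-0.00076564, -0.00140975, -0.00173199, -0.000814  ,  0.00023453,
       -0.0015731 ]), 'effort': array([-8.12509934e-04, -5.94902837e+01, -3.34931302e+01,  6.96867309e-02,
        1.83467183e-02, -2.02019163e-05]), 'eef_pos': array([ 228.06289023, -581.44231719,  213.94230574]), 'eef_rot': array([-3.08573238e+00, -5.83465076e-01,  3.60893784e-04]), 'force': array([0.56553763, 0.18152571, 0.46537029]), 'wrist_torque': array([-0.01732068,  0.0234099 , -0.02697299]), 'grip_force': 0.0, 'gripper_width': 91.82130300883232}
```

View pics/both.png

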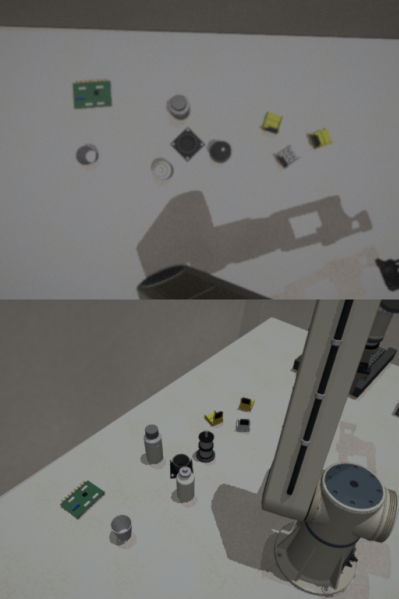

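Top view (full-res pixels ≈ view/0.78): cup (113,199), holder (240,185), white bottle (206,216), spray can (228,135), solder stand (281,193), circuit board (118,120). Tray candidates: aluminium tray (367,200), yellow look-alikes (349,156) and (410,177). I choose the aluminium one; a close crop checks this.

```bash
python3 - <<'E'
import cv2,numpy as np
a=cv2.imread('pics/top0.png');b=cv2.imread('pics/side0.png')
f=lambda i,u,v,w,h,W,H:cv2.resize(i[v:v+h,u:u+w],(W,H),interpolation=cv2.INTER_CUBIC)
r1=np.hstack([f(a,330,165,66,66,400,400)[:300],f(b,280,135,66,66,400,400)[:300]]) # tray top, side
r2=np.hstack([f(a,90,175,50,37,400,300),f(a,200,155,60,45,400,300)])
r1=np.hstack([f(a,330,170,80,60,400,300),f(b,270,125,80,60,400,300)])
cv2.imwrite('pics/crop1.png',np.clip(np.vstack([r1,r2])*1.4,0,255).astype('u1'))
E
```

```text
(no output)
```

View pics/crop1.png

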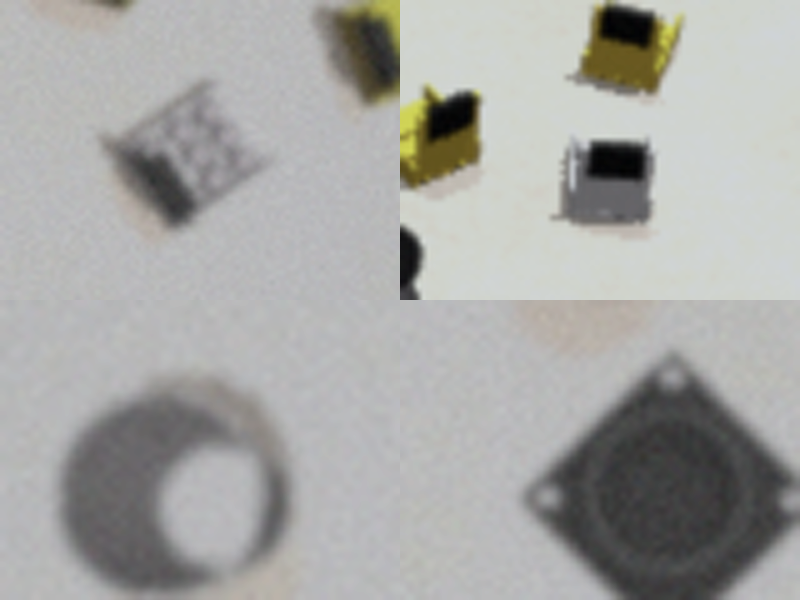

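The crop confirms it: grey tray with balls at top px ≈(367,199), black grip at ≈(362,207), open edge towards the upper right. The yellow ones are look-alikes. Cup rim centre is ≈(111.5,199), holder centre ≈(241,185).

```bash
cat > m.py <<'E'
from h import *
a=snap('top');b=snap('side');A=a['img'].astype(int);B=b['img'].astype(int)
def blob(I,th,u0,v0,u1,v1,inv=False):
    m=np.zeros(I.shape[:2],np.uint8);g=I.max(2)
    m[v0:v1,u0:u1]=(g[v0:v1,u0:u1]<th)*255
    cs,_=cv2.findContours(m,cv2.RETR_EXTERNAL,cv2.CHAIN_APPROX_NONE);c=max(cs,key=cv2.contourArea)
    M=cv2.moments(c);return c,(M['m10']/M['m00'],M['m01']/M['m00'])
print('bg',A[230,330],A[199,111])
# holder
c,p=blob(A,95,212,158,266,212);r=cv2.minAreaRect(c);print('holder rect',r,onz(a,*r[0],8).round(1),onz(a,*p,8).round(1))
bx=[onz(a,*q,8) for q in cv2.boxPoints(r)];print([np.round(q[:2]) for q in bx],np.linalg.norm(bx[0]-bx[1]),np.linalg.norm(bx[1]-bx[2]))
# grip top
c,p=blob(A,85,345,185,378,218);r=cv2.minAreaRect(c);print('grip',r,onz(a,*p,64).round(1),onz(a,*r[0],64).round(1))
print([onz(a,*q,64)[:2].round(1) for q in cv2.boxPoints(r)])
# cup rim
g=cv2.GaussianBlur(a['img'],(0,0),1).max(2)
h=cv2.HoughCircles(cv2.resize(g[170:230,80:145],None,fx=8,fy=8,interpolation=cv2.INTER_CUBIC),cv2.HOUGH_GRADIENT,1,200,param1=60,param2=15,minRadius=85,maxRadius=125)
print('hough',None if h is None else h[0]/8+[80,170,0])
for n,q,z in(('bottle',(206,216),150),('can',(228,135),160),('stand',(281,193),140),('tray',(367,200),20)):print(n,onz(a,*q,z).round())
# side rays for cup/grip/holder
for n,X in(('cuprim',onz(a,111.5,199,75)),('grip',onz(a,*p,64))):print(n,X.round(),proj(b,X))
E
python3 m.py
```

```text
bg [129 130 129] [126 126 128]
holder rect ((240.00003051757812, 184.50001525878906), (31.819805145263672, 31.819805145263672), 45.0) [548.9  24.8   8. ] [547.8  24.6   8. ]
[array([547.,  85.]), array([610.,  27.]), array([551., -36.]), array([488.,  23.])] 85.80736211757419 86.0408829604679
grip ((361.27435302734375, 205.88497924804688), (18.438129425048828, 8.09019947052002), 48.8140754699707) [ 496.5 -291.2   64. ] [ 498.2 -290.6   64. ]
[array([ 508.6, -266.9]), array([ 522.8, -282.5]), array([ 487.9, -314.3]), array([ 473.8, -298.7])]
hough None
bottle [460.  99. 150.]
can [654.  53. 160.]
stand [520. -79. 140.]
tray [ 516. -316.   20.]
cuprim [497. 347.  75.] [157.13742932 286.02741439]
grip [ 496. -291.   64.] [312.25705013 155.26294819]
```

```bash
python3 - <<'E'
import cv2,numpy as np
a=cv2.imread('pics/top0.png');b=cv2.imread('pics/side0.png')
def f(i,u,v,w,h,W,H):
    o=cv2.resize(i[v:v+h,u:u+w],(W,H),interpolation=cv2.INTER_CUBIC).astype(float)
    return np.clip((o-30)*1.6,0,255).astype('u1')
r1=np.hstack([f(a,347,180,40,30,400,300),f(b,295,145,40,30,400,300)])
r2=np.hstack([f(a,87,175,53,40,400,300),f(b,130,255,60,45,400,300)])
cv2.imwrite('pics/crop2.png',np.vstack([r1,r2]))
E
```

```text
(no output)
```

View pics/crop2.png

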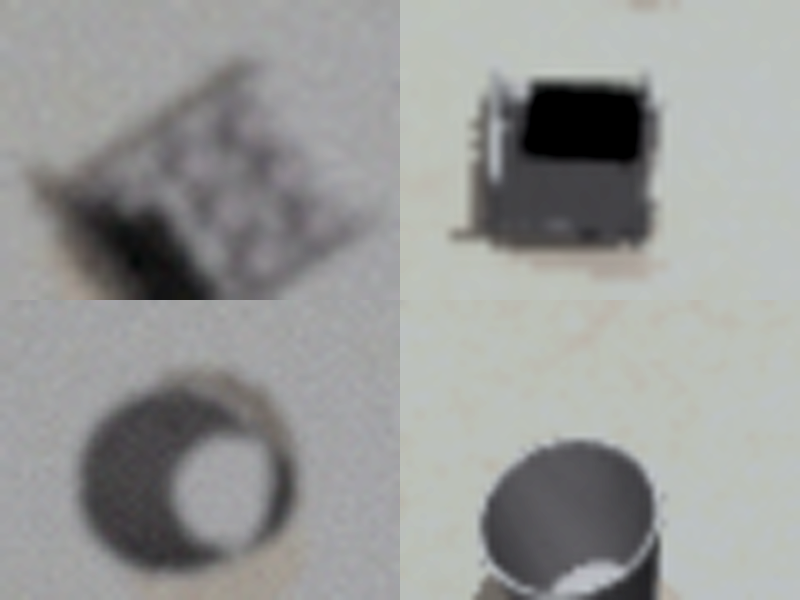

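```bash
python3 - <<'E'
from h import *
a=snap('top');b=snap('side')
P=lambda c,u,v,z:onz(c,u,v,z)[:2]
def ang(p,q):d=q-p;return np.degrees(np.arctan2(d[1],d[0])).round(1),np.linalg.norm(d).round(1)
l,r=P(b,303.5,169.6,0),P(b,320,169.5,0);print('flange bottom',l,r,(l+r)/2,ang(r,l))
l,r=P(b,307.1,160.8,38),P(b,319,161,38);print('grip back bottom edge',l,r,(l+r)/2,ang(r,l))
l,r=P(b,307.8,153.4,64),P(b,319,153.4,64);print('grip top far edge',l,r,(l+r)/2,ang(r,l))
l,r=P(a,347+7.5,180+17,19),P(a,347+24.5,180+6.5,19);print('wall+y top',l,r,ang(l,r))
l,r=P(a,347+25,180+29,19),P(a,347+36.5,180+22.5,19);print('wall-y top',l,r,ang(l,r))
# grip dark core in top with subpixel weights
g=a['img'].max(2).astype(float)[185:218,345:378];w=np.clip(75-g,0,None)
yy,xx=np.mgrid[185:218,345:378];w/=w.sum();cx,cy=(w*xx).sum(),(w*yy).sum()
C=np.cov(np.vstack([xx.ravel(),yy.ravel()]),aweights=w.ravel());ev,V=np.linalg.eigh(C);print(cx,cy,ev**.5*12**.5,V[:,1],P(a,cx,cy,60))
# cup: top rim circle; side ellipse
ra=[(83.0,0),(0,0)]
print('cup top', [P(a,87+x/7.55,175+y/7.5,75) for x,y in((80,180),(295,180),(187,80),(180,275))])
print('cup side',[P(b,130+x/6.667,255+y/6.667,75) for x,y in((82,220),(257,220),(178,140),(168,300))])
E
```

```text
flange bottom [ 512.61444305 -276.26897163] [ 472.71196548 -312.50205726] [ 492.66320426 -294.38551444] (np.float64(42.2), np.float64(53.9))
grip back bottom edge [ 507.80296329 -283.3508602 ] [ 478.80623098 -307.9891797 ] [ 493.30459713 -295.67001995] (np.float64(40.4), np.float64(38.1))
grip top far edge [ 512.15583238 -288.73070292] [ 485.63753776 -312.37840396] [ 498.89668507 -300.55455344] (np.float64(41.7), np.float64(35.5))
wall+y top [ 523.48020784 -282.32017462] [ 552.97944522 -327.6447662 ] (np.float64(-56.9), np.float64(54.1))
wall-y top [ 492.76469588 -329.56817569] [ 511.01625488 -360.24901641] (np.float64(-59.3), np.float64(35.7))
362.0966271649954 206.7880583409298 [ 5.48167335 14.35565557] [0.63870469 0.76945196] [ 496.15004948 -293.64955633]
cup top [array([495.91754055, 382.24451503]), array([497.99985666, 310.43083341]), array([530.82354332, 348.30048643]), array([464.84716551, 347.17194917])]
cup side [array([519.78128923, 375.02900413]), array([471.97544421, 332.12454372]), array([519.46062179, 329.3763786 ]), array([471.33739875, 375.13549136])]
```

```bash

python3 -m inch '[[[0.7,-0.915,0],0,91],[[0.7,-0.915,0],0,91],[[0.7,-0.915,0],0,91]]'
python3 -m inch '[[[0.7,-0.915,0],0,91],[[0.7,-0.915,0],0,91],[[0.7,-0.915,0],0,91]]' >/dev/null
python3 -m inch '[[[0.7,-0.915,0],0,91],[[0.7,-0.915,0],0,91],[[0.7,-0.915,0],0,91]]' >/dev/null
python3 -m inch '[[[0.7,-0.915,0],0,91],[[0.7,-0.915,0],0,91],[[0.7,-0.915,0],0,91]]' >/dev/null
python3 -m inch '[[[0.7,-0.915,0],0,91],[[0.7,-0.915,0],0,91],[[0.7,-0.915,0],0,91]]' >/dev/null
python3 -m inch '[[[0.7,-0.915,0],0,91],[[0.7,-0.915,0],0,91],[[0.7,-0.915,0],0,91]]' >/dev/null
python3 -m inch '[[[0.7,-0.915,0],0,91],[[0.7,-0.915,0],0,91],[[0.7,-0.915,0],0,91],[[0.7,-0.915,0],0.091,91],[[0.7,-0.915,0],0.091,91],[[0.7,-0.915,0],0.091,91]]'
cat > go.py <<'E'
# usage: go.py x y z(TCP target) [yaw of tool y, deg] : prints shift & turn in move units
from h import *; import sys
from scipy.spatial.transform import Rotation as Ro
s=sensors.get_state();R=Ro.from_rotvec(s['eef_rot']).as_matrix();p=np.array(s['eef_pos'])
v=[float(q) for q in sys.argv[1:]]
print('t',round(s['time'],2),'p',p.round(1),'tool y ang',np.degrees(np.arctan2(R[1,1],R[0,1])).round(1),'tilt',R[:,2].round(3),'j',np.array(s['joints']).round(2),'w',round(s['gripper_width'],1),'F',s['force'].round(1),'grip',round(s['grip_force'],1))
if len(v)>2: print('shift/120',((R.T@(np.array(v[:3])-p))/120).round(3))
if len(v)>3:
    y=np.degrees(np.arctan2(R[1,1],R[0,1]));d=(y-v[3]+90)%180-90;print('turn',(d/180).round(4),'or',((d-180*np.sign(d))/180).round(4))
E
python3 go.py 496.7 350 48 95
```

```text
time: 0.6
eef_pos: [266.3, -446.5, 214.2]
eef_rot: [-3.086, -0.583, 0.0]
force: [0.8, -0.2, 0.1]
gripper_width: 90.9
grip_force: 0.0
time: 2.7
eef_pos: [494.8, 348.7, 214.3]
eef_rot: [3.138, 0.136, -0.001]
force: [-0.1, -0.6, -0.2]
gripper_width: 91.3
grip_force: 0.0
t 2.7 p [494.8 348.7 214.3] tool y ang -85.0 tilt [-0. -0. -1.] j [ 0.61  0.32  1.68 -0.    1.14  2.1 ] w 91.3 F [-0.1 -0.6 -0.2] grip 0.0
shift/120 [ 0.018 -0.01   1.386]
turn -0.0002 or 0.9998
```

```bash

python3 -m inch '[[[0.018,-0.01,0.35],0,91.5],[[0.018,-0.01,0.7],0,91.5],[[0.018,-0.01,0.9],0,91.5],[[0.018,-0.01,0.9],0,91.5]]'
python3 - <<'E'
from h import *
a=snap('top');b=snap('side')
f=lambda i,u,v,w,h,W,H:cv2.resize(i[v:v+h,u:u+w,::-1],(W,H),interpolation=cv2.INTER_CUBIC)
cv2.imwrite('pics/cup1.png',np.hstack([f(a['img'],70,160,80,80,400,400),f(b['img'],110,230,100,100,400,400)]))
E
```

```text
time: 3.1
eef_pos: [494.8, 348.0, 103.2]
eef_rot: [3.135, 0.143, -0.008]
force: [-0.3, 0.5, 0.7]
gripper_width: 91.6
grip_force: 0.0
```

View pics/cup1.png

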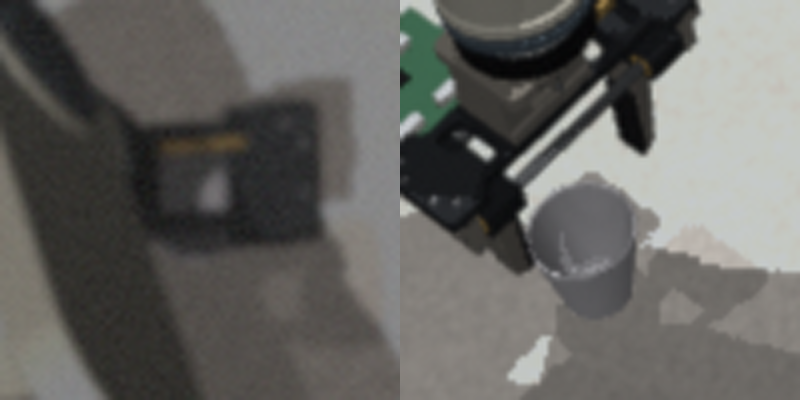

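Side view: finger tips at crop (525,268) and (648,150) straddle the cup, rim centre (583,235). Clear on both sides, so I descend and grip.

```bash

python3 -m inch '[[[0.01,-0.01,0.15],0,91.5],[[0.01,-0.01,0.3],0,91.5],[[0.01,-0.01,0.46],0,91.5],[[0.01,-0.01,0.46],0,91.5]]'
python3 -m inch '[[[0,0,0],0,72],[[0,0,0],0,72],[[0,0,0],0,66],[[0,0,0],0,60],[[0,0,0],0,60],[[0,0,0],0,60],[[0,0,0],0,60]]' 15
python3 go.py
```

```text
time: 3.6
eef_pos: [498.0, 350.9, 51.4]
eef_rot: [3.138, 0.14, -0.001]
force: [0.2, -0.1, -0.6]
gripper_width: 91.8
grip_force: 0.0
time: 4.3
eef_pos: [499.0, 351.8, 52.6]
eef_rot: [-3.137, -0.138, -0.003]
force: [-0.7, 0.8, 7.9]
gripper_width: 66.5
grip_force: 15.0
t 4.3 p [499.  351.8  52.6] tool y ang -85.0 tilt [ 0.002  0.001 -1.   ] j [0.61 0.52 1.79 0.   0.83 2.09] w 66.5 F [-0.7  0.8  7.9] grip 15.0
```

```bash

python3 -m inch '[[[0,0,-0.03],0,60],[[0,0,-0.06],0,60],[[0,0,-0.15],0,60],[[0,0,-0.3],0,60],[[0,0,-0.3],0,60]]'
python3 -m inch '[[[0,0,-0.15],0,60],[[0,0,-0.4],0,60],[[0,0,-0.65],0,60],[[0,0,-0.9],0,60],[[0,0,-1],0,60],[[0,0,-1],0,60]]'
python3 go.py 548.5 24.7 209 95
```

```text
time: 4.8
eef_pos: [499.5, 352.0, 89.9]
eef_rot: [-3.137, -0.138, -0.005]
force: [0.6, -0.0, -0.1]
gripper_width: 66.3
grip_force: 15.0
time: 5.4
eef_pos: [498.9, 351.6, 208.7]
eef_rot: [-3.137, -0.138, -0.004]
force: [0.1, 0.6, -0.8]
gripper_width: 66.3
grip_force: 15.0
t 5.4 p [498.9 351.6 208.7] tool y ang -85.0 tilt [ 0.003  0.002 -1.   ] j [ 0.61  0.33  1.67 -0.    1.13  2.09] w 66.3 F [ 0.1  0.6 -0.8] grip 15.0
shift/120 [ 0.173  2.75  -0.006]
turn 0.0002 or -0.9998
```

```bash

python3 -m inch '[[[0.02,0.1,-0.1],0,60],[[0.04,0.3,-0.2],0,60],[[0.06,0.55,-0.2],0,60],[[0.06,0.8,-0.2],0,60],[[0.06,1,-0.2],0,60]]' >/dev/null
python3 -m inch '[[[0.02,0.25,0],0,60],[[0.04,0.5,0],0,60],[[0.06,0.75,0],0,60],[[0.06,0.9,0],0,60],[[0.06,1,0],0,60]]' >/dev/null
python3 -m inch '[[[0.02,0.2,0],0,60],[[0.04,0.4,0],0,60],[[0.06,0.6,0],0,60],[[0.06,0.7,0],0,60],[[0.06,0.75,0],0,60],[[0.06,0.75,0],0,60],[[0.06,0.75,0],0,60],[[0.06,0.75,0],0,60]]'
python3 - <<'E'
from h import *
a=snap('top');b=snap('side')
f=lambda i,u,v,w,h,W,H:cv2.resize(i[v:v+h,u:u+w,::-1],(W,H),interpolation=cv2.INTER_CUBIC)
cv2.imwrite('pics/hold1.png',np.hstack([f(a['img'],180,110,120,120,400,400),f(b['img'],160,130,150,150,400,400)]))
E
python3 go.py 548.5 24.7 209 95
```

```text
time: 7.2
eef_pos: [548.5, 25.0, 231.4]
eef_rot: [-3.138, -0.139, 0.0]
force: [0.3, -0.7, -1.0]
gripper_width: 66.3
grip_force: 15.0
t 7.3 p [548.5  24.9 231.4] tool y ang -84.9 tilt [-0.  0. -1.] j [0.04 0.22 1.78 0.   1.14 1.52] w 66.3 F [ 0.1  0.2 -2. ] grip 15.0
shift/120 [-0.     0.002  0.187]
turn 0.0005 or -0.9995
```

View pics/hold1.png

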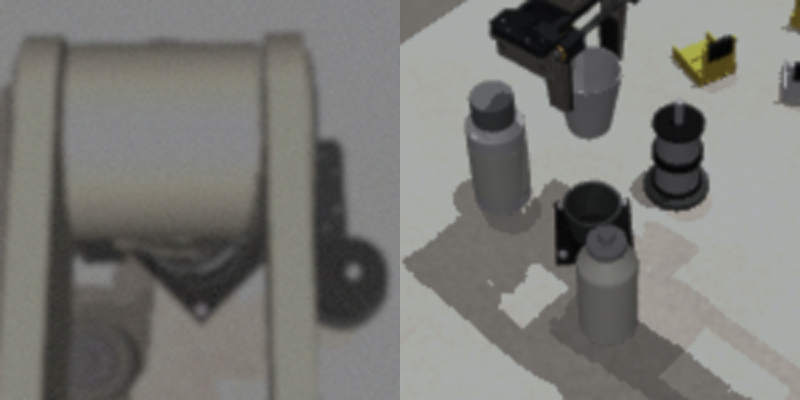

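```bash
python3 - <<'E'
from h import *
b=snap('side')
m=lambda X:((proj(b,X)-[160,130])*2.667+[400,0]).round(1)
print('mouth pred',m((548.5,24.7,52)))
t=np.linspace(0,2*np.pi,73)
for n,r,z in(('mouth outer',32.5,52),('foot',22,179),('rim',34,254)):
    P=np.array([m((548.5+r*np.cos(k),24.7+r*np.sin(k),z)) for k in t]);print(n,P.min(0),P.max(0))
E
```

```text
mouth pred [592.2 203.4]
mouth outer [562.2 180.9] [622.1 226.8]
foot [566.9 106.6] [610.6 138.1]
rim [551.1  44. ] [621.9  92.9]
```

```bash

python3 -m inch '[[[0,0,0.1],0,60],[[0,0,0.25],0,60],[[0,0,0.4],0,60],[[0,0,0.6],0,60],[[0,0,0.75],0,60],[[0,0,0.87],0,60],[[0,0,0.87],0,60],[[0,0,0.87],0,60]]'
python3 -m inch '[[[0,0,0.05],0,60],[[0,0,0.1],0,60],[[0,0,0.18],0,60],[[0,0,0.26],0,60],[[0,0,0.3],0,60],[[0,0,0.34],0,60],[[0,0,0.34],0,60],[[0,0,0.34],0,60]]'
python3 go.py 548.5 24.7 64.5 95
```

```text
time: 8.15
eef_pos: [548.6, 24.3, 126.9]
eef_rot: [-3.139, -0.138, 0.001]
force: [-0.6, -0.0, -0.5]
gripper_width: 66.5
grip_force: 15.0
time: 8.95
eef_pos: [548.6, 24.3, 86.2]
eef_rot: [-3.139, -0.138, 0.0]
force: [0.3, 0.4, -0.7]
gripper_width: 66.7
grip_force: 15.0
t 8.95 p [548.6  24.3  86.2] tool y ang -85.0 tilt [-0.  0. -1.] j [0.04 0.4  1.9  0.   0.84 1.52] w 66.7 F [ 0.3  0.4 -0.7] grip 15.0
shift/120 [-0.001 -0.004  0.18 ]
turn 0.0002 or -0.9998
```

Now 16 mm down in steps, watching the force.

```bash

python3 -m inch '[[[0,0,0.03],0,60],[[0,0,0.06],0,60],[[0,0,0.085],0,60],[[0,0,0.1],0,60],[[0,0,0.1],0,60]]' | grep -E 'pos|force|width'
python3 -m inch '[[[0,0,0.01],0,60],[[0,0,0.02],0,60],[[0,0,0.025],0,60],[[0,0,0.025],0,60]]'| grep -E 'pos|force|width'
python3 -m inch '[[[0,0,0.008],0,60],[[0,0,0.016],0,60],[[0,0,0.016],0,60],[[0,0,0.016],0,60]]'| grep -E 'pos|force|width'
```

```text
eef_pos: [548.4, 24.2, 73.9]
force: [-0.4, 0.4, -0.4]
gripper_width: 66.6
grip_force: 15.0
eef_pos: [548.7, 24.2, 71.2]
force: [1.0, -1.4, -1.7]
gripper_width: 66.5
grip_force: 15.0
eef_pos: [548.7, 24.1, 69.3]
force: [0.3, -0.9, 0.7]
gripper_width: 66.2
grip_force: 15.0
```

```bash

python3 -m inch '[[[0,0,0.008],0,60],[[0,0,0.016],0,60],[[0,0,0.016],0,60]]'| grep -E 'pos|force'
python3 -m inch '[[[0,0,0.008],0,60],[[0,0,0.008],0,60]]'| grep -E 'pos|force'
```

```text
eef_pos: [549.0, 24.0, 67.5]
force: [1.8, -4.3, 1.5]
grip_force: 15.0
eef_pos: [549.2, 23.9, 66.6]
force: [1.4, -5.2, 2.2]
grip_force: 15.0
```

```bash

python3 -m inch '[[[0,0,0],0,60],[[0,0,0],0,60],[[0,0,0],0,60]]' 3 | grep -E 'pos|force|width'
python3 -m inch '[[[0,0,0],0,70],[[0,0,0],0,74],[[0,0,0],0,78],[[0,0,0],0,82],[[0,0,0],0,84],[[0,0,0],0,84]]'
python3 - <<'E'
from h import *
a=snap('top');b=snap('side')
f=lambda i,u,v,w,h,W,H:cv2.resize(i[v:v+h,u:u+w,::-1],(W,H),interpolation=cv2.INTER_CUBIC)
cv2.imwrite('pics/hold2.png',f(b['img'],180,140,100,75,800,600))
E
```

```text
eef_pos: [549.0, 24.2, 66.6]
force: [4.2, -4.1, 1.9]
gripper_width: 67.4
grip_force: 3.0
time: 11.65
eef_pos: [548.5, 24.3, 66.3]
eef_rot: [-3.138, -0.138, 0.0]
force: [0.7, -0.7, 0.3]
gripper_width: 84.0
grip_force: 0.0
```

View pics/hold2.png

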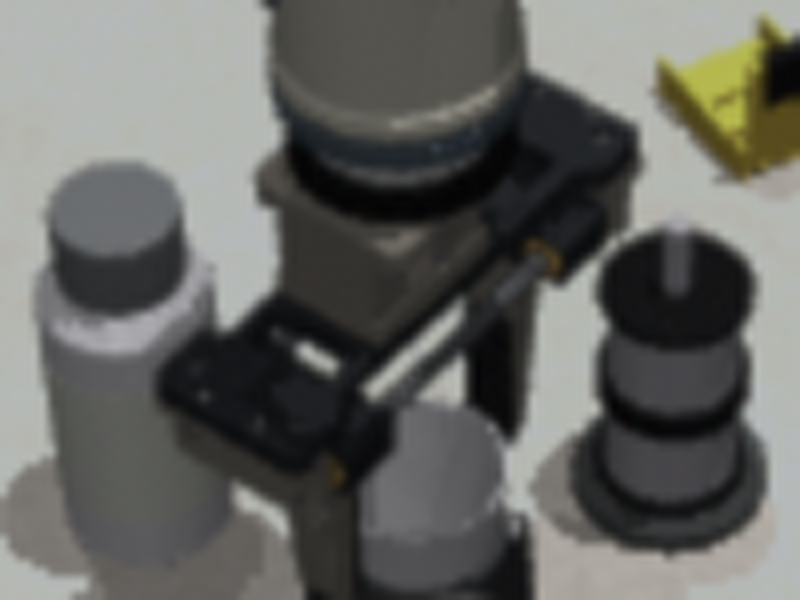

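Cup sits in the sleeve (crop ≈(430,500)), fingers clear of it, neighbours standing. I go up and over to the tray.

```bash

python3 -m inch '[[[0,0,-0.1],0,84],[[0,0,-0.3],0,84],[[0,0,-0.6],0,84],[[0,0,-0.9],0,84],[[0,0,-1],0,84]]' >/dev/null
python3 -m inch '[[[0,0,-0.3],0,84],[[0,0,-0.3],0,84]]' 
python3 -m inch '[[[-0.1,0.9,0],0,60],[[-0.1,0.9,0],0,60],[[-0.1,0.9,0],0,60]]' >/dev/null
python3 -m inch '[[[-0.1,0.9,0],0,60],[[-0.1,0.9,0],0,60],[[-0.1,0.9,0],0,60]]' >/dev/null
python3 -m inch '[[[0,0.9,0],0.3,60],[[0,0.9,0],0.3,60],[[0,0.9,0],0.3,60],[[0,0.9,0],0.3,60],[[0,0.9,0],0.3,60],[[0,0.9,0],0.3,60],[[0,0.9,0],0.3,60],[[0,0.9,0],0.3,60]]' 
python3 go.py 495.7 -296.5 100 40
python3 - <<'E'
from h import *
a=snap('top')
u,v=[int(q) for q in proj(a,(548.5,24.7,80))]
f=lambda i,u,v,w,h,W,H:cv2.resize(i[v:v+h,u:u+w,::-1],(W,H),interpolation=cv2.INTER_CUBIC)
cv2.imwrite('pics/cup3.png',f(a['img'],u-40,v-30,80,60,640,480));print(u-40,v-30)
E
```

```text
time: 12.45
eef_pos: [550.8, 24.3, 226.7]
eef_rot: [-3.139, -0.138, -0.01]
force: [0.4, -0.4, -0.9]
gripper_width: 84.0
grip_force: 0.0
time: 13.85
eef_pos: [553.1, -299.3, 221.6]
eef_rot: [-2.858, 1.302, 0.002]
force: [0.2, 0.0, 0.1]
gripper_width: 60.0
grip_force: 0.0
t 13.85 p [ 553.1 -299.3  221.6] tool y ang -139.0 tilt [-0.001  0.001 -1.   ] j [-0.5   0.35  1.62  0.    1.17  1.93] w 60.0 F [0.2 0.  0.1] grip 0.0
shift/120 [-0.331  0.346  1.014]
turn 0.0057 or -0.9943
199 152
```

View pics/cup3.png

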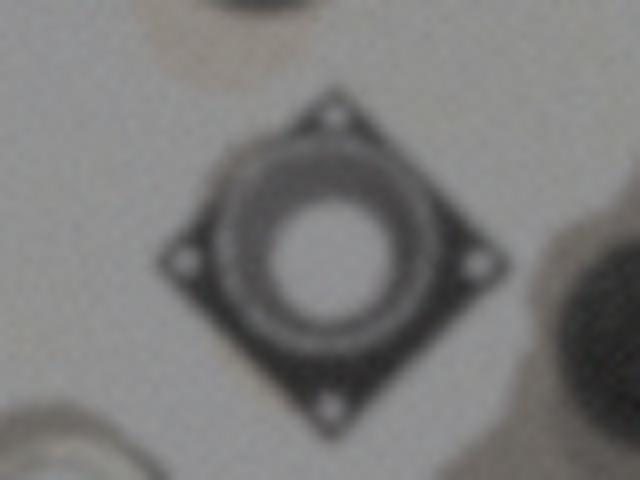

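The cup is seated and upright: rim circle centred at crop (327,246) inside the plate's square. On to the tray grip.

```bash

python3 -m inch '[[[-0.331,0.346,0.4],0.006,60],[[-0.331,0.346,0.8],0.006,60],[[-0.331,0.346,1],0.006,60],[[-0.331,0.346,1],0.006,60],[[-0.331,0.346,1],0.006,60]]' >/dev/null
python3 go.py 495.7 -296.5 41 40
python3 - <<'E'
from h import *
b=snap('side')
cv2.imwrite('pics/tray2.png',cv2.resize(b['img'][115:175,275:355,::-1],None,fx=10,fy=10,interpolation=cv2.INTER_CUBIC))
E
```

```text
t 14.4 p [ 496.1 -297.7  102.7] tool y ang -140.0 tilt [-0.001  0.001 -1.   ] j [-0.54  0.41  1.83  0.    0.9   1.9 ] w 60.0 F [0.5 0.1 0.6] grip 0.0
shift/120 [-0.009 -0.004  0.515]
turn 0.0 or -1.0
```

View pics/tray2.png

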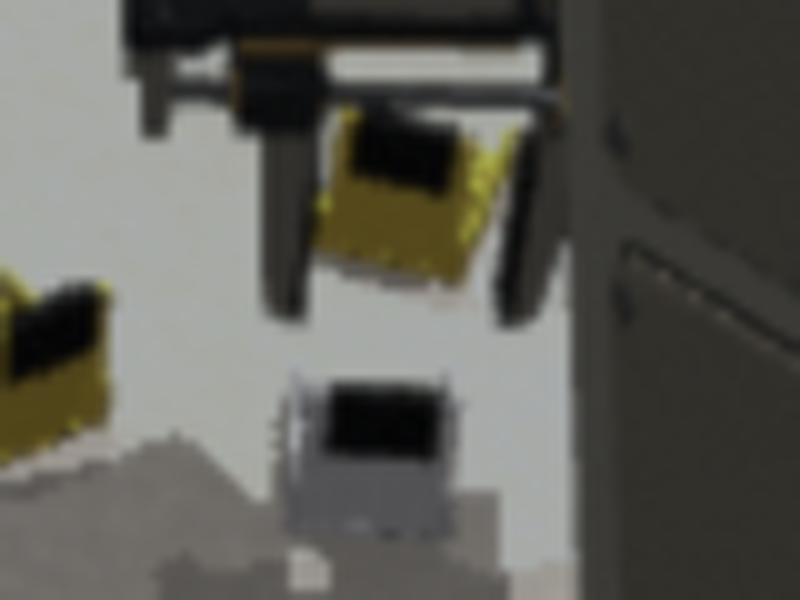

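```bash
python3 - <<'E'
from h import *
b=snap('side')
m=lambda X:((proj(b,X)-[275,115])*10).round(1)
x=np.array([.766,-.643]);x=np.array([np.cos(np.radians(-50)),np.sin(np.radians(-50))]);y=np.array([-x[1],x[0]])
c=np.array([496.1,-297.7])
for s in(30,-30,0):print('tip',s,m((*(c+s*y),102.7)),'back corner',m((*(c+s*y-10*x),102.7)))
print('grip face',m((*(c-5*x),51)))
E
```

```text
tip 30 [302.1 299.9] back corner [303.8 321.7]
tip -30 [496.  303.8] back corner [498.6 325.6]
tip 0 [399.  301.8] back corner [401.2 323.7]
grip face [382.5 433.2]
```

Finger tips at (302,320)/(499,322), grip face centre (382,421): this matches the predicted column (382) and row (≈422). I descend and close.

```bash

python3 -m inch '[[[-0.009,-0.004,0.15],0,60],[[-0.009,-0.004,0.35],0,60],[[-0.009,-0.004,0.45],0,60],[[-0.009,-0.004,0.51],0,60],[[-0.009,-0.004,0.51],0,60]]'
python3 -m inch '[[[0,0,0],0,50],[[0,0,0],0,44],[[0,0,0],0,40],[[0,0,0],0,37],[[0,0,0],0,34],[[0,0,0],0,30],[[0,0,0],0,25],[[0,0,0],0,25]]' 20
python3 -m inch '[[[0,0,0],0,25],[[0,0,0],0,25],[[0,0,0],0,25]]' 60
python3 go.py
```

```text
time: 15.0
eef_pos: [495.7, -296.8, 41.3]
eef_rot: [-2.847, 1.328, -0.0]
force: [-0.6, 0.4, -0.0]
gripper_width: 59.8
grip_force: 0.0
time: 15.8
eef_pos: [496.0, -297.2, 42.1]
eef_rot: [2.847, -1.329, 0.002]
force: [-1.5, 0.5, 6.2]
gripper_width: 47.4
grip_force: 20.0
time: 16.1
eef_pos: [496.0, -297.2, 42.1]
eef_rot: [2.847, -1.328, 0.002]
force: [-1.6, 0.4, 6.1]
gripper_width: 46.4
grip_force: 60.0
t 16.1 p [ 496.  -297.2   42.1] tool y ang -140.0 tilt [ 0.001 -0.001 -1.   ] j [-0.54  0.5   1.86 -0.    0.78  1.9 ] w 46.4 F [-1.6  0.4  6.1] grip 60.0
```

```bash

python3 -m inch '[[[0,0,-0.01],0,25],[[0,0,-0.03],0,25],[[0,0,-0.05],0,25],[[0,0,-0.065],0,25],[[0,0,-0.065],0,25],[[0,0,-0.065],0,25]]'
python3 - <<'E'
from h import *
s=sensors.get_state();print(s['force'],s['wrist_torque'],s['eef_pos'])
b=snap('side');cv2.imwrite('pics/tray3.png',cv2.resize(b['img'][125:185,275:355,::-1],None,fx=10,fy=10,interpolation=cv2.INTER_CUBIC))
E
```

```text
time: 16.7
eef_pos: [495.3, -296.7, 48.9]
eef_rot: [-2.847, 1.329, 0.0]
force: [0.3, -0.0, -2.8]
gripper_width: 45.5
grip_force: 60.0
[ 0.2904957  -0.04406972 -2.81977166] [0.20615087 0.04001688 0.00598232] [ 495.33108197 -296.73101301   48.92884645]
```

View pics/tray3.png

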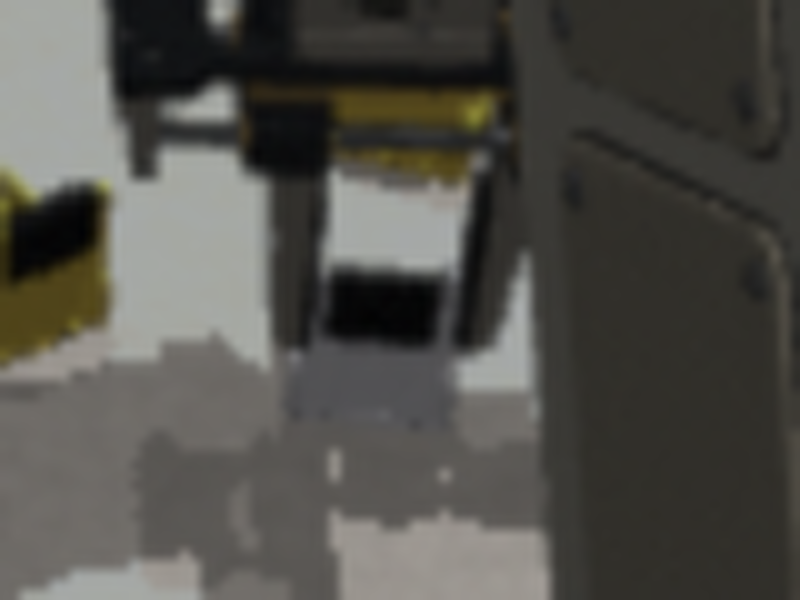

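```bash

python3 -m inch '[[[0,0,0],0,25],[[0,0,0],0,25],[[0,0,0],0,25],[[0,0,0],0,25]]' | grep -E 'width|force'
python3 -m inch '[[[0,0,-0.03],0,25],[[0,0,-0.08],0,25],[[0,0,-0.15],0,25],[[0,0,-0.22],0,25],[[0,0,-0.27],0,25],[[0,0,-0.3],0,25],[[0,0,-0.3],0,25]]' | grep -E 'pos|width|force'
python3 - <<'E'
from h import *
a=snap('top');b=snap('side')
f=lambda i,u,v,w,h,W,H:cv2.resize(i[v:v+h,u:u+w,::-1],(W,H),interpolation=cv2.INTER_CUBIC)
cv2.imwrite('pics/tray4.png',np.hstack([f(a['img'],340,165,60,60,400,400),f(b['img'],270,105,80,80,400,400)]))
s=sensors.get_state();print(s['wrist_torque'],s['force'])
E
```

```text
force: [1.1, 0.6, -2.7]
gripper_width: 46.4
grip_force: 60.0
eef_pos: [495.7, -297.0, 85.7]
force: [-0.5, -0.4, -3.2]
gripper_width: 46.2
grip_force: 60.0
[ 0.12869912  0.01388082 -0.0068272 ] [-0.04068998  0.52266324 -3.77372659]
```

View pics/tray4.png

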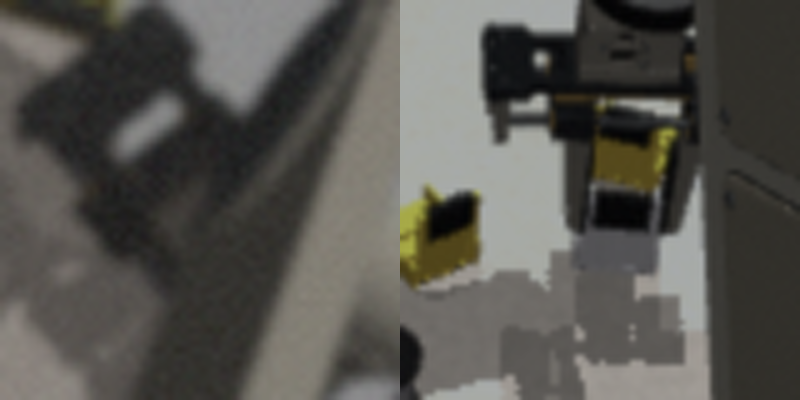

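Tray is held level and clear of the bench (force −2.8 N is its full weight, width steady). I carry it gently, high over the stand, towards the holder.

```bash

python3 -m inch '[[[0,0,-0.033],0,25],[[0,0,-0.1],0,25],[[0,0,-0.2],0,25],[[0,0,-0.317],0,25],[[0,0,-0.433],0,25],[[0,0,-0.517],0,25],[[0,0,-0.567],0,25],[[0,0,-0.583],0,25]]' | grep -E 'pos|width'
python3 -m inch '[[[0,0,-0.033],0,25],[[0,0,-0.1],0,25],[[0,0,-0.2],0,25],[[0,0,-0.317],0,25],[[0,0,-0.433],0,25],[[0,0,-0.517],0,25],[[0,0,-0.567],0,25],[[0,0,-0.583],0,25]]' | grep -E 'pos|width'
python3 -m inch '[[[-0.026,-0.022,0],0,25],[[-0.078,-0.065,0],0,25],[[-0.16,-0.136,0],0,25],[[-0.28,-0.234,0],0,25],[[-0.4,-0.33,0],0,25],[[-0.51,-0.425,0],0,25],[[-0.6,-0.5,0],0,25],[[-0.65,-0.545,0],0,25]]' | grep -E 'pos|width'
python3 -m inch '[[[-0.026,-0.022,0],0,25],[[-0.078,-0.065,0],0,25],[[-0.16,-0.136,0],0,25],[[-0.28,-0.234,0],0,25],[[-0.4,-0.33,0],0,25],[[-0.51,-0.425,0],0,25],[[-0.6,-0.5,0],0,25],[[-0.65,-0.545,0],0,25]]' | grep -E 'pos|width'
python3 -m inch '[[[-0.026,-0.022,0],0,25],[[-0.078,-0.065,0],0,25],[[-0.16,-0.136,0],0,25],[[-0.28,-0.234,0],0,25],[[-0.4,-0.33,0],0,25],[[-0.51,-0.425,0],0,25],[[-0.6,-0.5,0],0,25],[[-0.65,-0.545,0],0,25]]' | grep -E 'pos|width'
python3 -m inch '[[[0,0,0],-0.008,25],[[0,0,0],-0.025,25],[[0,0,0],-0.055,25],[[0,0,0],-0.092,25],[[0,0,0],-0.128,25],[[0,0,0],-0.158,25],[[0,0,0],-0.178,25],[[0,0,0],-0.186,25]]' | grep -E 'pos|width'
python3 -m inch '[[[0,0,0],-0.008,25],[[0,0,0],-0.025,25],[[0,0,0],-0.055,25],[[0,0,0],-0.092,25],[[0,0,0],-0.128,25],[[0,0,0],-0.158,25],[[0,0,0],-0.178,25],[[0,0,0],-0.186,25]]'
python3 go.py 495 8.3 160 -73
```

```text
eef_pos: [495.7, -297.0, 156.0]
gripper_width: 46.0
eef_pos: [495.7, -297.0, 225.9]
gripper_width: 46.3
eef_pos: [495.4, -193.2, 225.0]
gripper_width: 46.1
eef_pos: [495.4, -92.0, 224.9]
gripper_width: 46.1
eef_pos: [495.5, 9.8, 224.9]
gripper_width: 46.0
eef_pos: [495.5, 8.0, 224.9]
gripper_width: 46.5
time: 23.55
eef_pos: [495.5, 8.4, 224.9]
eef_rot: [3.107, 0.465, -0.0]
force: [-0.1, 0.0, -2.7]
gripper_width: 45.8
grip_force: 60.0
t 23.55 p [495.5   8.4 224.9] tool y ang -73.0 tilt [-0. -0. -1.] j [ 0.01  0.14  1.89 -0.    1.11  1.29] w 45.8 F [-0.1  0.  -2.7] grip 60.0
shift/120 [-0.004 -0.001  0.541]
turn 0.0 or -1.0
```

```bash

python3 -m inch '[[[0,0,0.03],0,25],[[0,0,0.09],0,25],[[0,0,0.18],0,25],[[0,0,0.29],0,25],[[0,0,0.4],0,25],[[0,0,0.48],0,25],[[0,0,0.53],0,25],[[0,0,0.54],0,25]]'
cat > w.py <<'E'
from h import *; import sys
Z=[]
for k in range(int(sys.argv[2])):
    b=cams.camera('side');s=sensors.get_state();Z.append(np.r_[s['force'],s['wrist_torque']])
Z=np.array(Z);print('t',s['time'],'mean',Z.mean(0).round(3),'se',(Z.std(0)/len(Z)**.5).round(3),'w',s['gripper_width'],'p',s['eef_pos'].round(1))
np.save(sys.argv[1],b['img'])
P=np.array([495.2,8.4,163]);ex=np.array([.956,.292,0]);ez=np.array([0,0,1.])
g=lambda x,z,th:P+(x*np.cos(th)+z*np.sin(th))*ex+(-x*np.sin(th)+z*np.cos(th))*ez
for d in(0,10,20,30,40):
    th=np.radians(d);print(d,'edge',proj(b,g(63,-44,th)).round(),'back',proj(b,g(-2,-44,th)).round())
if len(sys.argv)>3:
    D=np.abs(b['img'].astype(int)-np.load(sys.argv[3])).max(2)>25
    D=cv2.morphologyEx(D.astype('u1'),cv2.MORPH_OPEN,np.ones((2,2)));y,x=np.nonzero(D);print('diff px',D.sum(),[(x.min(),x.max()),(y.min(),y.max())] if len(x) else '')
E
python3 w.py base.npy 20
```

```text
time: 24.35
eef_pos: [495.0, 8.6, 159.1]
eef_rot: [-3.107, -0.462, 0.002]
force: [0.7, 0.3, -3.0]
gripper_width: 46.4
grip_force: 60.0
t 25.35 mean [ 0.013  0.069 -2.736 -0.007  0.071 -0.009] se [0.089 0.093 0.119 0.006 0.006 0.006] w 46.41372209282319 p [495.5   8.6 160.1]
0 edge [229. 190.] back [250. 197.]
10 edge [232. 193.] back [253. 198.]
20 edge [235. 197.] back [255. 198.]
30 edge [239. 199.] back [258. 198.]
40 edge [243. 202.] back [260. 198.]
```

```bash

python3 -m inch '[[[0,0,0],0,25],[[0,0,0],0,25]]' 40 >/dev/null; python3 w.py a.npy 6 base.npy | grep -E 'mean|diff'
python3 -m inch '[[[0,0,0],0,25],[[0,0,0],0,25]]' 30 >/dev/null; python3 w.py a.npy 6 base.npy | grep -E 'mean|diff'
python3 -m inch '[[[0,0,0],0,25],[[0,0,0],0,25]]' 24 >/dev/null; python3 w.py a.npy 6 base.npy | grep -E 'mean|diff'
```

```text
t 25.85 mean [ 0.153 -0.167 -2.747  0.     0.071 -0.017] se [0.16  0.274 0.11  0.01  0.011 0.01 ] w 47.27232695183362 p [495.5   8.6 160.1]
diff px 0 
t 26.35 mean [ 0.24   0.447 -2.819 -0.033  0.066 -0.004] se [0.205 0.256 0.162 0.008 0.008 0.007] w 47.083085203199076 p [495.5   8.6 160.1]
diff px 0 
t 26.85 mean [-0.197 -0.167 -2.688 -0.006  0.043 -0.012] se [0.204 0.114 0.257 0.011 0.009 0.014] w 47.36989309991531 p [495.5   8.6 160.1]
diff px 0
```

```bash

python3 -m inch '[[[0,0,0],0,25],[[0,0,0],0,25]]' 20 >/dev/null; python3 w.py a.npy 5 base.npy | grep -E 'mean|diff'
python3 -m inch '[[[0,0,0],0,25],[[0,0,0],0,25]]' 17 >/dev/null; python3 w.py a.npy 5 base.npy | grep -E 'mean|diff'
python3 -m inch '[[[0,0,0],0,25],[[0,0,0],0,25]]' 15 >/dev/null; python3 w.py a.npy 5 base.npy | grep -E 'mean|diff'
```

```text
t 27.3 mean [-0.584  0.343 -2.924 -0.008  0.062  0.007] se [0.348 0.132 0.115 0.01  0.01  0.023] w 47.54047803543537 p [495.5   8.6 160.1]
diff px 0 
t 27.75 mean [-0.101 -0.394 -2.807 -0.046  0.098  0.023] se [0.243 0.144 0.117 0.009 0.012 0.014] w 47.402954504542016 p [495.5   8.6 160.1]
diff px 0 
t 28.2 mean [ 0.462 -0.005 -3.064 -0.027  0.068  0.016] se [0.164 0.25  0.185 0.005 0.003 0.014] w 47.30772243802598 p [495.5   8.6 160.1]
diff px 0
```

```bash
chk(){ python3 w.py a.npy 4 base.npy | grep -E 'mean|diff' | tee /dev/stderr | grep -q 'diff px 0 '; }
python3 -m inch '[[[0,0,0],0,25],[[0,0,0],0,25]]' 13 >/dev/null; chk &&
python3 -m inch '[[[0,0,0],0,25],[[0,0,0],0,25]]' 11.5 >/dev/null && chk &&
python3 -m inch '[[[0,0,0],0,25],[[0,0,0],0,25]]' 10 >/dev/null && chk &&
python3 -m inch '[[[0,0,0],0,25],[[0,0,0],0,25]]' 9 >/dev/null && chk &&
python3 -m inch '[[[0,0,0],0,25],[[0,0,0],0,25]]' 8 >/dev/null && chk &&
python3 -m inch '[[[0,0,0],0,25],[[0,0,0],0,25]]' 7 >/dev/null && chk
```

```text
t 30.6 mean [-0.106 -0.076 -2.49   0.011  0.07   0.009] se [0.251 0.211 0.272 0.011 0.015 0.006] w 48.02252123807001 p [495.5   8.6 160.1]
diff px 132 [(np.int64(229), np.int64(259)), (np.int64(183), np.int64(205))]
```

```bash
cat > d.py <<'E'
from h import *; import sys
b=cams.camera('side');ref=np.load('base.npy')
P=np.array([495.2,8.4,163]);ex=np.array([.956,.292,0]);ey=np.array([-.292,.956,0]);ez=np.array([0,0,1.])
g=lambda x,y,z,th:P+(x*np.cos(th)+z*np.sin(th))*ex+y*ey+(-x*np.sin(th)+z*np.cos(th))*ez
for d in(0,10,15,20,25,30,40,50):
    th=np.radians(d);print(d,'front bot +y/-y',proj(b,g(63,27,-44,th)).round(1),proj(b,g(63,-27,-44,th)).round(1),'back bot +y/-y',proj(b,g(-2,27,-44,th)).round(1),proj(b,g(-2,-27,-44,th)).round(1),'wall top front+y',proj(b,g(63,27,-25,th)).round(1))
D=np.abs(b['img'].astype(int)-ref).max(2)
for v in range(180,212):print(v,''.join('#' if q>60 else '+' if q>25 else '.' for q in D[v,222:268]))
s=sensors.get_state();print(s['time'],s['grip_force'],s['gripper_width'])
E
python3 d.py
```

```text
0 front bot +y/-y [224.7 196.6] [233.3 183.5] back bot +y/-y [246.1 204.1] [254.3 190.7] wall top front+y [224.4 191.9]
10 front bot +y/-y [227.6 200. ] [236.2 186.9] back bot +y/-y [248.7 204.8] [256.8 191.3] wall top front+y [226.3 195.1]
15 front bot +y/-y [229.3 201.6] [237.8 188.5] back bot +y/-y [249.9 205. ] [258.1 191.5] wall top front+y [227.5 196.7]
20 front bot +y/-y [231.1 203.2] [239.5 190.1] back bot +y/-y [251.1 205.1] [259.3 191.6] wall top front+y [228.7 198.2]
25 front bot +y/-y [232.9 204.7] [241.3 191.6] back bot +y/-y [252.3 205.1] [260.4 191.6] wall top front+y [230.1 199.7]
30 front bot +y/-y [234.9 206.1] [243.2 192.9] back bot +y/-y [253.4 205. ] [261.5 191.5] wall top front+y [231.6 201.1]
40 front bot +y/-y [239.  208.6] [247.2 195.4] back bot +y/-y [255.5 204.6] [263.6 191. ] wall top front+y [234.9 203.8]
50 front bot +y/-y [243.3 210.7] [251.4 197.4] back bot +y/-y [257.3 203.9] [265.4 190.2] wall top front+y [238.5 206.2]
180 ..............................................
181 ..............................................
182 ...........................
[... 841 characters left out ...]
......................+..+++.#+..............
200 ..........................+++.+...............
201 .........................+++..................
202 .......................+#++++.................
203 .....................++##+++..................
204 .......................+##+...................
205 ..............................................
206 ..............................................
207 ..............................................
208 ..............................................
209 ..............................................
210 ..............................................
211 ..............................................
30.65 6.990682426840067 47.851190637608745
```

```bash
python3 w.py a.npy 24 base.npy | grep -E 'mean|diff'; python3 - <<'E'
from h import *
b=cams.camera('side')
P=np.array([495.2,8.4,163]);ex=np.array([.956,.292,0]);ey=np.array([-.292,.956,0]);ez=np.array([0,0,1.])
g=lambda x,y,z,th:P+(x*np.cos(th)+z*np.sin(th))*ex+y*ey+(-x*np.sin(th)+z*np.cos(th))*ez
for d in(0,15):
    print(d,[proj(b,g(x,y,z,np.radians(d))).round(1).tolist() for x,z in((51,-32),(31,-33),(11,-33)) for y in(16,0,-16)])
R=np.load('base.npy')
for I in(R,b['img']):
    print(I[180:206,222:262].max(2)//10)
E
```

```text
t 31.85 mean [-0.156  0.196 -2.543  0.003  0.037  0.003] se [0.098 0.094 0.09  0.006 0.009 0.005] w 47.567842376503144 p [495.5   8.6 160.1]
diff px 147 [(np.int64(225), np.int64(259)), (np.int64(183), np.int64(205))]
0 [[230.3, 192.3], [232.8, 188.4], [235.4, 184.5], [236.9, 194.8], [239.4, 190.9], [241.9, 187.0], [243.5, 197.2], [246.0, 193.2], [248.4, 189.2]]
15 [[233.7, 196.4], [236.2, 192.4], [238.7, 188.6], [240.1, 197.6], [242.6, 193.6], [245.0, 189.7], [246.5, 198.6], [248.9, 194.6], [251.4, 190.7]]
[[16  9  5 ...  2  2  2]
 [16 11  6 ...  1  1  2]
 [17 15 10 ...  2  2  1]
 ...
 [ 9  7  7 ...  1  1  1]
 [ 8 10  8 ...  2  2  2]
 [ 7  7  9 ...  3  3  5]]
[[16  9  5 ...  1  1  1]
 [16 11  6 ...  1  1  1]
 [17 15 10 ...  2  2  1]
 ...
 [ 9  8  7 ...  1  1  1]
 [ 9 12  9 ...  2  2  2]
 [ 7  8  9 ...  3  3  5]]
```

```bash

python3 -m inch '[[[0,0,0],0,25],[[0,0,0],0,25],[[0,0,0],0,25]]' 6.2 >/dev/null;  python3 d.py | tail -34; python3 w.py a.npy 20 base.npy | grep -E 'mean|diff'
```

```text
50 front bot +y/-y [243.3 210.7] [251.4 197.4] back bot +y/-y [257.3 203.9] [265.4 190.2] wall top front+y [238.5 206.2]
180 ..............................................
181 ..............................................
182 ...............................++.............
183 ..............................+##.............
184 ..............................+#+.............
185 .........+++..................++..............
186 ........+#####+..............++..+............
187 .......++######+.............+...++...........
188 ......++#######.++..........+..+.##+..........
189 ......+#######+++..........+..++.###..........
190 ..++.+++..++++++..............++.###+.........
191 ..+...........+++............++..+##+.........
192 .......+.....++++............++.+###+.........
193 .............+.+++...........+.+###+..........
194 ................+.............+####...........
195 ....................+.........+###+...........
196 ...........+++......+.........###+............
197 ...................++..+....+.###.............
198 .......................+...+++##+.............
199 ......
[... 210 characters left out ...]
.........++##+++..................
204 .......................+##+...................
205 ..............................................
206 ..............................................
207 ..............................................
208 ..............................................
209 ..............................................
210 ..............................................
211 ..............................................
32.25 6.191488362383097 47.5490431404426
t 33.25 mean [ 0.051 -0.014 -2.479 -0.007  0.036  0.003] se [0.105 0.129 0.096 0.006 0.007 0.006] w 47.38029166606463 p [495.5   8.6 160.1]
diff px 148 [(np.int64(225), np.int64(259)), (np.int64(183), np.int64(205))]
```

```bash

python3 -m inch '[[[0,0,0],0,25],[[0,0,0],0,25],[[0,0,0],0,25]]' 5.5 >/dev/null; python3 w.py a.npy 5 base.npy | grep -E 'mean|diff'
python3 -m inch '[[[0,0,0],0,25],[[0,0,0],0,25],[[0,0,0],0,25]]' 5 >/dev/null;  python3 d.py | tail -31; python3 w.py a.npy 12 base.npy | grep -E 'mean|diff'
```

```text
t 33.8 mean [ 0.226 -0.154 -2.55  -0.005  0.034 -0.007] se [0.151 0.071 0.167 0.019 0.016 0.008] w 47.79491678234423 p [495.5   8.6 160.1]
diff px 148 [(np.int64(225), np.int64(259)), (np.int64(183), np.int64(205))]
182 ...............................++.............
183 ..............................+##.............
184 ..............................+#+.............
185 .........+++..................++.+............
186 ........+#####+..............++..+............
187 .......++######+............++...++...........
188 ......++#######.++..........+..+.##+..........
189 ......+#######+++..........+..++.###..........
190 ..++.+++..++++++..............++.###..........
191 ..++..........+++............++..+##+.........
192 .............+++++...........++.+###+.........
193 .............+.+++...........+.+###+..........
194 ................+.............+####...........
195 ....................+.........+###+...........
196 ...........+++......+.........###+............
197 ...................++..+....+.###.............
198 .......................+...+++##+.............
199 .............
[... 205 characters left out ...]
.......++##+++..................
204 .......................+##+...................
205 ..............................................
206 ..............................................
207 ..............................................
208 ..............................................
209 ..............................................
210 ..............................................
211 ..............................................
34.15 4.9918297928525135 47.84395900511219
t 34.75 mean [ 0.018  0.101 -2.592 -0.013  0.031 -0.012] se [0.136 0.125 0.191 0.01  0.008 0.011] w 47.99001803261521 p [495.5   8.6 160.1]
diff px 150 [(np.int64(225), np.int64(259)), (np.int64(183), np.int64(205))]
```

```bash

python3 -m inch '[[[0,0,0],0,25],[[0,0,0],0,25],[[0,0,0],0,25]]' 4.5 >/dev/null; python3 w.py a.npy 3 base.npy | grep -E 'mean|diff'
python3 -m inch '[[[0,0,0],0,25],[[0,0,0],0,25],[[0,0,0],0,25]]' 4.1 >/dev/null;  python3 d.py | sed -n '11,33p'; python3 w.py a.npy 6 base.npy | grep -E 'mean|diff'
```

```text
t 35.2 mean [ 2.680e-01  1.030e-01 -3.057e+00  2.000e-03  5.900e-02 -1.300e-02] se [0.14  0.251 0.155 0.021 0.01  0.008] w 48.01388542466032 p [495.5   8.6 160.1]
diff px 153 [(np.int64(225), np.int64(259)), (np.int64(183), np.int64(205))]
182 ...............................##.............
183 ..............................+##.............
184 ..............................+#++............
185 .........+++..................++.+............
186 ........+#####+..............++..++...........
187 .......++######+++..........++...##+..........
188 ......++#######+#+..........+.+++##++.........
189 ......+#########++.........+..+++###+.........
190 ..++.+++..+++.+++............+++.####.........
191 ..+...........+++.............++.+###+........
192 ...............++++...........+.+#####........
193 ................++.............+#####+........
194 ................++............+####+..........
195 ................+.............#####+..........
196 ........+..++++.....+.........####+...........
197 ............++++..............####............
198 .......................+...+++###+............
199 .......................+...++.+#+.............
200 ...........................++.++..............
201 .........................+++..+...............
202 .......................+#+++..................
203 .....................++##++++.................
204 .......................+##++..................
t 35.85 mean [-2.380e-01  2.070e-01 -2.269e+00 -1.000e-03  3.300e-02  1.100e-02] se [0.238 0.225 0.136 0.009 0.007 0.019] w 47.40620659177754 p [495.5   8.6 160.1]
diff px 188 [(np.int64(225), np.int64(260)), (np.int64(183), np.int64(222))]
```

```bash
python3 w.py a.npy 24 base.npy | grep -E 'mean|diff'; python3 - <<'E'
import numpy as np
D=np.abs(np.load('a.npy').astype(int)-np.load('base.npy')).max(2)
y,x=np.nonzero(D>40);k=(y>206)|(x<222)|(x>262)|(y<180);print(list(zip(x[k],y[k],D[y[k],x[k]]))[:40])
for v in range(182,206):print(v,''.join('#' if q>60 else '+' if q>25 else '.' for q in D[v,222:268]))
E
```

```text
t 37.05 mean [ 0.055 -0.108 -2.538  0.006  0.021  0.007] se [0.114 0.108 0.085 0.006 0.005 0.006] w 47.94271819853671 p [495.5   8.6 160.1]
diff px 191 [(np.int64(225), np.int64(260)), (np.int64(183), np.int64(222))]
[(np.int64(263), np.int64(158), np.int64(42)), (np.int64(253), np.int64(179), np.int64(44)), (np.int64(248), np.int64(220), np.int64(51)), (np.int64(249), np.int64(220), np.int64(46)), (np.int64(248), np.int64(221), np.int64(56)), (np.int64(249), np.int64(221), np.int64(50))]
182 ...............................##.............
183 ..............................+##.............
184 ..............................+#++............
185 .........+++..................++.+............
186 ........+#####+..............++..++...........
187 .......++######+++...........+.+.##+..........
188 ......++#######+#+..........+.+++##++.........
189 ......+#########++.........++.+++###+.........
190 ..++.+++..+++.+++............+++.####.........
191 ..++..........+++.............++.+###+........
192 ...............++++...........+.+#####........
193 ................++.............+#####+........
194 ................++............+####+..........
195 ................+.............#####+..........
196 ...........++++.....+.........####+...........
197 ...........++++.....+.........####............
198 .......................+...+++###+............
199 .......................+...++.+#+.............
200 ...........................++.++..............
201 .........................++++.+...............
202 .......................+#+++.+................
203 .....................++##++++.................
204 .......................+##++..................
205 ..............................................
```

```bash
python3 - <<'E'
import numpy as np
for f in('base.npy','a.npy'):
    I=np.load(f).max(2)
    print(f,'cols 224..262')
    for v in range(182,207):print(v,' '.join('%3d'%q for q in I[v,224:262]))
E
```

```text
base.npy cols 224..262
182 103  89  67  55  51  51  51  51  51  50  51  51  51  51  50  50  47  45  39  33  34  46  47  41  30   9   7   5  30  93 142  70  43  52  45  29  21  19
183 163 159 134  95  75  66  56  52  51  52  50  51  51  50  50  51  51  50  47  48  49  48  48  41  30  10   8   8  32  92 125  56  51  58  59  57  50  48
184 174 173 169 162 157 134  91  65  55  52  52  51  50  51  51  51  50  46  40  45  49  49  47  41  32  10   5   8  35  89  95  42  52  59  62  64  64  66
185 174 174 174 173 172 164 137 112  84  67  58  55  51  51  50  51  51  48  35  35  44  50  48  41  30  11   6  20  57  97  88  40  52  59  62  64  66  68
186 173 172 173 173 171 158 130 100  96 101  91  73  58  60  57  52  51  50  47  43  47  51  48  41  31  11  14  41  68  90  85  36  51  58  61  65  67  69
187 173 173 173 172 158 134 120  95  97 104  96  82  80 105  85  59  51  50  49  48  50  51  45  46  30  14  33  62  71  81  66  26  37  57  62  65  67  68
188 172 172 171 165 139 122 105  90  89  91  86  79  97 115  87  72  55  48  48  49  51  51  46  40  27  32  61  68  71  79  62  23  23  55  
[... 6042 characters left out ...]
  82  82  82  82  82  84  90  97  71  50  40  39  39  35  18  15  23  35  39
203  76  79  85 101  92  91  92  93  93  92  92  91  90  89  86  84  84  78  79  80  81  81  83  82  82  85  89  91  70  36  37  39  38  29  23  17  15  16
204  86  82  85  99  91  91  93  93  93  93  93  92  92  90  89  87  83  68  61  76  76  72  99  95  90  86  94 111 104  58  33  37  39  38  30  28  24  28
205  99 101  88  92  91  92  93  92  93  93  93  93  92  91  96  80  72  63  48  69  87  64 121 151 137 115 111 113 112 101  58  33  33  37  33  35  37  51
206  81  92 101 105 102  95  94  84  91  89  91  92  88  80  78  72  68  60  42  59  75  45  94 123 128 151 121 120 114 112 102  60  39  32  38  47  51  54
```

The ledge area (px ≈230–240, 190–197) is now smooth with no ball texture, and the moment matches three balls gone. I firm the grip, lift away and check the cup from the top camera by numbers.

```bash

python3 -m inch '[[[0,0,0],0,25],[[0,0,0],0,25],[[0,0,0],0,25]]' 30 >/dev/null
python3 -m inch '[[[0,0,-0.033],0,25],[[0,0,-0.1],0,25],[[0,0,-0.2],0,25],[[0,0,-0.317],0,25],[[0,0,-0.45],0,25],[[0,0,-0.57],0,25],[[0,0,-0.65],0,25],[[0,0,-0.68],0,25]]' | grep -E 'pos|width'
python3 -m inch '[[[-0.02,0.036,0],0,25],[[-0.056,0.107,0],0,25],[[-0.12,0.224,0],0,25],[[-0.2,0.385,0],0,25],[[-0.29,0.546,0],0,25],[[-0.37,0.7,0],0,25],[[-0.43,0.82,0],0,25],[[-0.47,0.895,0],0,25]]' | grep -E 'pos|width'
python3 -m inch '[[[-0.02,0.036,0],0,25],[[-0.056,0.107,0],0,25],[[-0.12,0.224,0],0,25],[[-0.2,0.385,0],0,25],[[-0.29,0.546,0],0,25],[[-0.37,0.7,0],0,25],[[-0.43,0.82,0],0,25],[[-0.47,0.895,0],0,25]]'
python3 - <<'E'
from h import *
I=np.mean([snap('top')['img'].astype(float) for _ in range(6)],0).max(2)
a=snap('top');u,v=proj(a,(548.5,24.7,20));print(u,v,onz(a,239.9,182.75,87))
for r in range(int(v)-13,int(v)+14):print(r,' '.join('%3d'%q for q in I[r,int(u)-15:int(u)+17]))
np.save('toppost.npy',I)
E
```

```text
eef_pos: [496.2, 8.6, 243.4]
gripper_width: 46.9
eef_pos: [471.9, -112.1, 241.0]
gripper_width: 46.9
time: 39.75
eef_pos: [449.9, -230.7, 241.6]
eef_rot: [3.107, 0.462, -0.0]
force: [0.3, -0.2, -2.3]
gripper_width: 46.7
grip_force: 30.0Traceback (most recent call last):
  File "<stdin>", line 2, in <module>
  File "h.py", line 4, in snap
    c=cams.camera(n)
ValueError: 200 camera calls are used up
```

```bash
python3 - <<'E'
import numpy as np
for f in('base.npy','a.npy'):
    I=np.load(f)
    print(f)
    for v in range(216,226):print(v,' '.join('%3d'%q for q in I[v,240:258].max(1)))
D=np.load('a.npy').astype(int)-np.load('base.npy');D=D[np.arange(384)[:,None],np.arange(512),np.abs(D).argmax(2)]
y,x=np.nonzero(np.abs(D)>22);k=(y>206)|(x<222)|(x>262)|(y<178);print([(int(a),int(b),int(D[b,a])) for a,b in zip(x[k],y[k])])
E
python3 go.py
```

```text
base.npy
216  91  82  73  46  19  12  53 138 171 174 174 174 174 174 174 174 174 174
217  75  80  80  73  41  15  49 129 170 174 174 175 174 174 174 174 174 174
218  68  80  81  78  50  18  39 107 168 174 175 175 174 174 174 174 174 175
219  67  80  82  81  72  27  35  97 166 172 174 174 174 174 174 174 174 175
220  73  81  82  82  78  34  34  94 156 162 171 174 174 174 174 175 174 175
221  79  82  82  81  76  51  34  79 156 162 163 172 173 173 174 175 174 172
222  81  81  81  79  67  67  59  81 157 163 162 165 164 164 172 172 166 166
223  81  81  80  74  62  80  80  95 152 161 160 159 159 161 163 164 162 161
224  82  81  77  65  67  85  86  92 126 159 159 158 159 161 161 160 160 161
225  80  71  65  64  87  91  90  93 120 159 161 161 162 161 160 159 160 161
a.npy
216  90  81  74  44  17  11  52 138 171 174 174 174 174 174 174 174 174 174
217  75  80  79  72  40  14  47 128 170 174 174 174 174 174 174 174 174 174
218  67  80  81  78  50  17  33 101 166 172 173 174 174 174 173 174 175 175
219  66  79  81  82  72  26  21  76 151 158 164 172 174 174 174 174 174 174
220  74  82  82  83  78  31  19  57 105 117 156 164 172 174 174 174 174 174
221  80  82  82  82  76  50  25  48 100 112 156 164 166 171 172 173 172 173
222  81  81  81  79  67  66  57  68 148 154 161 163 163 162 164 164 165 166
223  81  81  80  74  61  78  79  85 151 160 160 159 160 161 161 163 162 161
224  82  81  76  64  67  85  86  90 125 158 159 158 159 160 160 161 161 161
225  80  71  65  64  87  91  90  92 121 159 161 161 162 160 161 159 159 160
[(265, 145, -28), (269, 150, -25), (269, 151, -27), (263, 158, 42), (247, 220, -37), (248, 220, -51), (249, 220, -46), (247, 221, -31), (248, 221, -56), (249, 221, -50), (222, 240, -35)]
t 40.0 p [ 450.1 -229.1  241.6] tool y ang -73.1 tilt [-0.  0. -1.] j [-0.47  0.14  1.85  0.    1.15  0.8 ] w 46.7 F [-0.9  0.7 -2.3] grip 30.0
```

```bash

python3 -m inch '[[[0,0,0.05],0,25],[[0,0,0.15],0,25],[[0,0,0.3],0,25],[[0,0,0.48],0,25],[[0,0,0.66],0,25],[[0,0,0.82],0,25],[[0,0,0.92],0,25],[[0,0,0.96],0,25]]' | grep -E 'pos|width'
python3 -m inch '[[[0,0,0.03],0,25],[[0,0,0.09],0,25],[[0,0,0.17],0,25],[[0,0,0.27],0,25],[[0,0,0.36],0,25],[[0,0,0.42],0,25],[[0,0,0.46],0,25],[[0,0,0.47],0,25]]' | grep -E 'pos|width|force'
python3 -m inch '[[[0,0,0],0,25],[[0,0,0],0,25],[[0,0,0],0,25]]' 6 | grep -E 'pos|width|force'
python3 -m inch '[[[0,0,0.015],0,25],[[0,0,0.03],0,25],[[0,0,0.045],0,25],[[0,0,0.06],0,25],[[0,0,0.07],0,25],[[0,0,0.07],0,25]]' | grep -E 'pos|width|force'
```

```text
eef_pos: [449.3, -229.0, 124.9]
gripper_width: 46.9
eef_pos: [449.8, -229.6, 69.4]
force: [0.2, 0.4, -2.8]
gripper_width: 46.7
grip_force: 30.0
eef_pos: [450.4, -229.8, 70.5]
force: [0.4, 0.4, -2.4]
gripper_width: 47.4
grip_force: 6.0
eef_pos: [450.0, -229.7, 61.5]
force: [0.4, -0.4, -2.6]
gripper_width: 47.5
grip_force: 6.0
```

```bash

python3 -m inch '[[[0,0,0.012],0,25],[[0,0,0.024],0,25],[[0,0,0.036],0,25],[[0,0,0.048],0,25],[[0,0,0.05],0,25],[[0,0,0.05],0,25]]' | grep -E 'pos|width|force'
python3 -m inch '[[[0,0,0.012],0,25],[[0,0,0.024],0,25],[[0,0,0.036],0,25],[[0,0,0.048],0,25],[[0,0,0.05],0,25],[[0,0,0.05],0,25]]' | grep -E 'pos|width|force'
python3 -m inch '[[[0,0,0.01],0,25],[[0,0,0.02],0,25],[[0,0,0.03],0,25],[[0,0,0.035],0,25],[[0,0,0.035],0,25],[[0,0,0.035],0,25]]' | grep -E 'pos|width|force'
```

```text
eef_pos: [450.2, -229.7, 55.7]
force: [-1.1, -0.0, 0.3]
gripper_width: 47.6
grip_force: 6.0
eef_pos: [450.1, -229.7, 49.6]
force: [-1.1, -0.3, 0.3]
gripper_width: 47.8
grip_force: 6.0
eef_pos: [450.1, -229.7, 45.5]
force: [-0.8, 0.3, -0.7]
gripper_width: 47.4
grip_force: 6.0
```

```bash

python3 -m inch '[[[0,0,0.01],0,25],[[0,0,0.02],0,25],[[0,0,0.03],0,25],[[0,0,0.035],0,25],[[0,0,0.035],0,25],[[0,0,0.035],0,25]]' | grep -E 'pos|width|force'
python3 -m inch '[[[0,0,0.008],0,25],[[0,0,0.016],0,25],[[0,0,0.016],0,25],[[0,0,0.016],0,25]]' 3 | grep -E 'pos|width|force'
```

```text
eef_pos: [450.3, -229.7, 41.7]
force: [-2.0, 1.8, 5.5]
gripper_width: 47.3
grip_force: 6.0
eef_pos: [450.3, -229.7, 39.4]
force: [0.2, 1.1, 3.0]
gripper_width: 48.2
grip_force: 3.0
```

Flat on the bench (pushback of 5.5 N at 41.7 mm, the pick-up height). I release and withdraw.

```bash

python3 -m inch '[[[0,0,0],0,50],[[0,0,0],0,54],[[0,0,0],0,60],[[0,0,0],0,70],[[0,0,0],0,76],[[0,0,0],0,76]]' | grep -E 'time|pos|width|force'
python3 -m inch '[[[0,0,-0.05],0,76],[[0,0,-0.2],0,76],[[0,0,-0.45],0,76],[[0,0,-0.75],0,76],[[0,0,-0.95],0,76],[[0,0,-1],0,76],[[0,0,-1],0,76],[[0,0,-1],0,76]]' | grep -E 'pos|width|force'
python3 -c "
from workcell import arm
print(arm.close_job())"
```

```text
time: 45.9
eef_pos: [450.1, -229.7, 39.4]
force: [0.9, -1.2, 0.5]
gripper_width: 75.6
grip_force: 0.0
eef_pos: [449.5, -229.4, 158.4]
force: [-0.6, 0.3, -0.1]
gripper_width: 76.2
grip_force: 0.0
the job is handed in; nothing more can be done
None
```

Job handed in at about 47 s of the 72 s limit: the cup is seated in the holder, the tray was tipped about 19° over it, then set back flat on the bench and released, but I ran out of camera calls, so "three balls in the cup, six in the tray" rests on the emptied ledge in the last side picture and wrist readings (moment fits three balls, weight drop fits two or three), not a final look.

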